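Find the hammer head whose eye takes the plug gauge

ROBOT

A 6-joint arm with a two-finger parallel gripper is mounted at the origin on the work surface. World frame = base frame: x ahead of the robot, y to its left, z up, the work surface at z = 0. Lengths are in m, angles in rad, forces in N, time in s.
With the tool pointing down it reaches from about 0.35 to 0.775 m from the base axis. Payload 5.5 kg.
Tool frame: the origin (TCP) lies between the finger pads; the fingertips stand 19 mm ahead of it and the grasp point (between the pads) is the TCP; z points along the fingers, y is the line along which they close (so a half turn about z gives the same grasp; the last joint's range is limited). The gripper opens to 85 mm and grips with 20 to 120 N. Pads are 22 mm wide; open, the fingers measure 114 mm over their backs; the gripper's body (76 mm by 85 mm) begins 54 mm behind the grasp point. The pads swing forward as they close: fully open they stand 13 mm farther back than shut.
Start: joints at [0.964, 0.313, 0.046, 1.304, 0, 1.431], TCP at [0.259, 0.514, 0.25] pointing down, gripper open.
Joint ranges: [-2.76, 2.76], [-0.86, 1.69], [-1.03, 1.26], [-2.2, 2.34], [-1.47, 1.5], [-3.14, 3.14]. Speed limits (rad/s): [2.57, 2.57, 3.14, 3.14, 3.14, 3.14].

INTERFACE

Orientations are given as a unit quaternion [w, x, y, z].
In Python, from workcell import env gives the robot as it stands.
- The arm moves only by the tool carry_out, never from a script. Its argument "increments" is a list that holds one entry, the list of rows, each a list of 6 numbers: the shift along the tool's x, y, z each as a share of 50 cm, from -1 to 1, then the turn, a rotation vector about the tool's x, y, z each as a share of 2 pi rad, from -1 to 1. In form: [[[x, y, z, ax, ay, az], ...]]. A call has 1 to 5 rows; each row is the pose to reach, as a shift and turn from the pose commanded when the call began, along the tool's axes at that moment, turning the shorter way round; what a row does not reach only later rows make up. A row lasts 1/8 s, in which the tool goes at most 62.5 mm and 10.7 degrees, less where a joint would pass 70% of its speed; a pose out of reach is approached as far as the arm can. A call with a number of a shift or a turn outside -1 to 1 is refused whole. A call with a gripper value outside its range is refused whole. "jaw" is the closure, from 0 (fully open) to 1 (shut), set as the call begins (left out, the last holds). The fingers move at their own pace and stop on an object; "squeeze" is the grip in N (left out, the last holds). Time passes only in rows, so rows that repeat a pose let the fingers close. It gives the time, the measured TCP pose, the force, the opening and the grip force at its end, in the units of the state.
- env.get_state(): the state, without advancing time (a new reading comes with each control period).
- env.read_camera(name): name is "scene" or "top" or "wrist"; returns a dict with "frame" (480x640x3 uint8, blue, green, red), "z_map" (480x640 float32, m along the optical axis (not along the pixel's ray), 0 where there is no reading), "intrinsics" (3x3 intrinsics, pixels), "R" (3x3) and "t" (3): a world point X has camera coordinates R X + t; the wrist camera has in their place "T_tool_cam" (4x4, takes a point from camera to tool coordinates, whose origin is the TCP and whose axes are the flange's). Camera axes: x right, y down, z forward; pixel columns grow to the right and rows downward; lengths in m; the calibration is good to about 2 mm. A picture is of the moment at which its call begins: read the wrist's pose just before it.
- env.hand_in(): hands the job in; it is judged then, once.
Trained networks look in the newest picture that a camera, given by its name, has taken for a name from the list of things; names that differ only in an ending like _2 or _b are one class to them, and where a whole thing is asked for, a point or a joint stands for the part that bears it (a point fixed in the world has none). Each returns a list of dicts, best first, with "score" (0 to 1); they miss things now and then, are a little off and sometimes report something else, mostly with a low value. They report only what shows in the picture. A call takes as long as a camera call.
- env.find_in(camera, name): "position" ([x, y, z] in m, in world coordinates, good to about 4 mm: the middle of the surface that is visible of it).
The state is a dict: "clock": time; "joint_pos": joint angles; "qvel": joint speeds; "tau": joint torques, N m; "tcp_pos": TCP position; "orientation": TCP orientation; "wrist_force": force on the tool from outside, world axes, zero at the start; "ft_torque": the same for the moment, N m; "finger_gap": finger opening in m; "grip_force": force on a finger pad.
Only numpy, scipy, OpenCV 4.12 (cv2) and the standard library are available. Lean on these libraries where they do the work, as an engineer would, in place of code of your own. Each camera call takes 0.05 s, during which the arm holds its last target. There are 200 camera calls.

TASK

Three forged hammer heads lie in a row on the bench and just one of them has its eye punched to size. Take the plug gauge from its wooden stand, try it in the eyes until it goes deep into one, then with the gauge in that eye draw the head along the bench until the whole head lies inside the three-sided steel pen, and put the gauge back upright in its stand. Leave the two tight heads in their places, move the heads with the gauge only (no fingers on them), and leave the oil can, chisel and brush alone.

Things in the scene. Friction and masses are not known exactly. Their poses are not given: they have to be found in the camera images.
- gauge: plug gauge, loose, 0.25 kg, hanging pin down on its collar in the stand: steel pin 18 mm thick, 45 mm long, its end tapering to 11 mm over 8 mm; collar 44 mm across from z=45 to 51; round handle 24 mm thick from z=51 to 111. Origin: pin's end face (bottom); z up the axis. In a tight eye the taper enters only 3 to 4 mm; in the good eye the pin can go down to the bench
- stand: fixed wooden block 80 x 80 x 60 mm with an upright through bore 30 mm across in its middle; the gauge hangs in it on its collar, pin in the bore, pin end 15 mm above the bench. Origin: centre of its underside; z up. It may stand on the left or the right of the row
- head_a: loose forged steel hammer head, 0.6 kg, 112 mm long along its x (round face +x, wedge peen -x), 38 wide, 30 high, with an upright round through eye in its middle. Origin: on the eye's axis at the underside; z up; eye's mouth at z=30. The eye is either about 21.5 mm across (takes the gauge) or 14 to 14.5 mm (too tight): test which
- head_b: loose forged steel hammer head, 0.6 kg, 112 mm long along its x (round face +x, wedge peen -x), 38 wide, 30 high, with an upright round through eye in its middle. Origin: on the eye's axis at the underside; z up; eye's mouth at z=30. The eye is either about 21.5 mm across (takes the gauge) or 14 to 14.5 mm (too tight): test which
- head_c: loose forged steel hammer head, 0.6 kg, 112 mm long along its x (round face +x, wedge peen -x), 38 wide, 30 high, with an upright round through eye in its middle. Origin: on the eye's axis at the underside; z up; eye's mouth at z=30. The eye is either about 21.5 mm across (takes the gauge) or 14 to 14.5 mm (too tight): test which
- pen: fixed three-sided pen of flat steel bar standing on the bench beyond the row of heads, open towards the robot (its -x side); its floor is the bench itself. Inside 160 mm along x and 460 mm along y, bars 8 mm thick and 22 mm high. Origin: centre of the inside, at bench height; x points to its back bar, y along the back bar, z up
- oilcan: oil can, bystander, upright, 68 mm across and 110 mm high; origin: centre of its underside
- chisel: cold chisel, bystander, lying, 158 mm long along its own x (cutting end +x), 16 mm thick; origin: near its middle, at the underside
- brush: brush, bystander, lying, 200 mm long along its own x (handle to -x); origin: near its middle, at the underside
- head_a_face (a point): middle of the face end of head_a, at x = +56 mm, z = 15 mm in the head's frame
- head_a_peen (a point): middle of the peen end of head_a, at x = -56 mm, z = 15 mm in the head's frame
- head_b_face (a point): middle of the face end of head_b, at x = +56 mm, z = 15 mm in the head's frame
- head_b_peen (a point): middle of the peen end of head_b, at x = -56 mm, z = 15 mm in the head's frame
- head_c_face (a point): middle of the face end of head_c, at x = +56 mm, z = 15 mm in the head's frame
- head_c_peen (a point): middle of the peen end of head_c, at x = -56 mm, z = 15 mm in the head's frame

How it is judged:
By the outcome, as a careful person would: the job done as asked, in the order asked, and still so for the second after the job is handed in, with the robot touching nothing.
It also fails if it takes over 58 s, if anything falls off the work surface, if the arm or the gripper's body presses on something with over 40 N, if the wrist force passes 120 N, or if a joint passes its speed limit or range.

## Working session

There is one attempt and no reset: what is moved stays moved. The work goes in short steps, Python scripts to look and compute and a tool call to move; the robot and the scene stay as the last step left them, time stands still between calls to the robot, and variables do not carry over. Pictures are saved under pics/ and viewed, at most 10 in all, crops included, and the job is handed in when it is done.

Besides the shell and the picture viewer there is one more tool, called after "Request:" by a JSON object that holds its "method" and its "body". carry_out: Moves the arm, as the interface text tells. Its arguments: {"type":"object","properties":{"increments":{"type":"array","items":{"type":"array","items":{"type":"array","items":{"type":"number","minimum":-1,"maximum":1}}}},"jaw":{"type":"number"},"squeeze":{"type":"number"}},"required":["increments"]}

```bash
mkdir -p pics; ls
python3 - <<'E'
from workcell import env
import cv2,numpy as np
s=env.get_state();print({k:np.round(v,3).tolist() for k,v in s.items()})
for c in("top","scene"):
    r=env.read_camera(c);cv2.imwrite(f"pics/{c}0.png",r["frame"])
    print(c,np.round(r["intrinsics"],1).tolist(),np.round(-r["R"].T@r["t"],3))
    for n in["gauge","stand","head_a","head_a_face","head_a_peen","pen","oilcan","chisel","brush"]:
        print(n,[(np.round(d["position"],3).tolist(),round(d["score"],2)) for d in env.find_in(c,n)][:5])
E
```

```text
pics
{'clock': 0.0, 'joint_pos': [0.964, 0.314, 0.045, 1.304, -0.0, 1.431], 'qvel': [0.0, -0.001, 0.001, -0.001, 0.001, -0.0], 'tau': [-0.001, -48.063, 29.853, 0.019, -0.0, -0.0], 'tcp_pos': [0.259, 0.513, 0.249], 'orientation': [-0.0, 0.231, 0.973, -0.001], 'wrist_force': [0.143, -0.245, 0.989], 'ft_torque': [0.011, -0.005, -0.021], 'grip_force': 0.0, 'finger_gap': 0.085}
top [[452.3, 0.0, 313.3], [0.0, 452.3, 237.1], [0.0, 0.0, 1.0]] [ 0.42  -0.002  0.975]
gauge [([0.504, -0.352, 0.085], 0.7), ([0.453, 0.152, 0.029], 0.41), ([0.701, 0.029, 0.023], 0.22)]
stand [([0.502, -0.342, 0.066], 0.69), ([0.493, 0.317, 0.11], 0.68)]
head_a [([0.45, 0.001, 0.024], 0.95), ([0.437, -0.159, 0.028], 0.86), ([0.45, 0.152, 0.03], 0.83)]
head_a_face [([0.451, 0.156, 0.029], 0.56)]
head_a_peen [([0.447, 0.151, 0.031], 0.6)]
pen [([0.699, 0.029, 0.022], 0.8)]
oilcan [([0.494, 0.319, 0.112], 0.74)]
chisel [([0.789, 0.024, 0.018], 0.87)]
brush [([0.711, -0.349, 0.016], 0.57)]
scene [[576.7, 0.0, 312.9], [0.0, 576.7, 238.5], [0.0, 0.0, 1.0]] [ 1.219 -0.539  0.961]
gauge [([0.517, -0.361, 0.082], 0.83)]
stand [([0.542, -0.367, 0.059], 0.65)]
head_a [([0.451, -0.166, 0.022], 0.91), ([0.455, -0.004, 0.027], 0.71), ([0.459, 0.145, 0.032], 0.69)]
head_a_face [([0.446, -0.165, 0.027], 0.69), ([0.459, 0.147, 0.028], 0.63)]
head_a_peen [([0.456, 0.147, 0.026], 0.94), ([0.515, -0.361, 0.084], 0.31)]
pen [([0.704, -0.022, 0.018], 0.94)]
oilcan [([0.514, 0.311, 0.076], 0.85)]
chisel [([0.804, 0.02, 0.012], 0.93)]
brush [([0.723, -0.352, 0.019], 0.96), ([0.455, 0.143, 0.029], 0.3)]
```

View pics/top0.png

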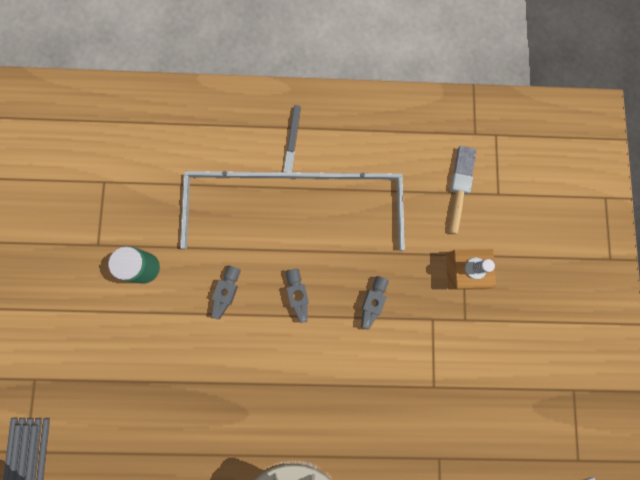

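View pics/scene0.png

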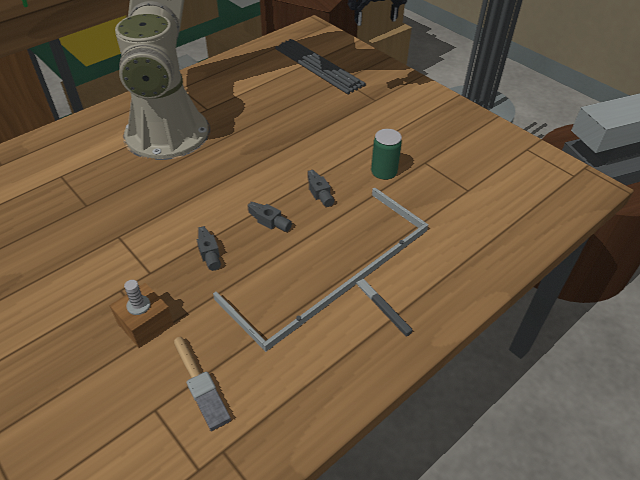

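The top view shows heads at (224,292), (297,296) and (375,302), and the gauge in its stand at (478,267). The pen corners are near (186,175), (402,176), (403,248) and (183,247), open at the bottom towards the robot. The scene view agrees: stand on the robot's right, oil can on its left, chisel behind the pen. Next I'll measure.

```bash
cat > h.py <<'E'
from workcell import env
import cv2,numpy as np
from scipy.spatial.transform import Rotation as Ro
from scipy import ndimage as nd
def q(s): w,x,y,z=s["orientation"];return Ro.from_quat([x,y,z,w])
def shot(name):
    s=env.get_state();r=env.read_camera(name);K=r["intrinsics"];z=r["z_map"]
    v,u=np.mgrid[:480,:640]
    P=np.stack([(u-K[0,2])*z/K[0,0],(v-K[1,2])*z/K[1,1],z],-1)
    if name=="wrist":
        T=r["T_tool_cam"];R=q(s).as_matrix();W=(P@T[:3,:3].T+T[:3,3])@R.T+s["tcp_pos"]
    else: W=(P-r["t"])@r["R"]
    W[z<=0]=np.nan
    return s,r,W
def head(W,c,rad=.07):
    "top points of a head near c -> eye centre guess, axis, hole diam"
    m=(np.hypot(W[...,0]-c[0],W[...,1]-c[1])<rad)&(W[...,2]>.024)&(W[...,2]<.04)
    f=nd.binary_fill_holes(m)
    l,n=nd.label(f&~m); 
    p=W[m][:,:2];o=(p.max(0)+p.min(0))/2
    ev,V=np.linalg.eigh(np.cov(p.T));a=np.degrees(np.arctan2(V[1,1],V[0,1]))
    return o,a,np.median(W[m][:,2]),[(np.round(nd.center_of_mass(l==i),1),int((l==i).sum())) for i in range(1,n+1)],m
E
python3 - <<'E'
from h import *
s,r,W=shot("top")
np.set_printoptions(precision=4,suppress=True)
print("bench",np.nanmedian(W[330:370,200:400,2]))
for n,c in zip("abc",[(.45,.152),(.45,0),(.44,-.16)]):
    o,a,z,h,m=head(W,c);print(n,o,a,z,h)
m=(np.hypot(W[...,0]-.505,W[...,1]+.352)<.07)
for lo,hi in[(.05,.0625),(.0625,.075),(.08,.12),(.12,.14)]:
    k=m&(W[...,2]>lo)&(W[...,2]<hi);p=W[k];print(lo,k.sum(),p.mean(0),(p.max(0)+p.min(0))/2,p.max(0)-p.min(0))
for u,v in[(186,175),(402,176),(403,247),(183,246),(294,175)]:print(u,v,W[v,u])
I=r["frame"]
cr=[cv2.resize(I[y-30:y+30,x-30:x+30],(260,260),interpolation=cv2.INTER_CUBIC) for x,y in[(224,292),(297,296),(375,302)]]
cv2.imwrite("pics/eyes.png",np.hstack(cr))
s,r,W=shot("scene")
m=(np.hypot(W[...,0]-.505,W[...,1]+.352)<.07)
for lo,hi in[(.05,.0625),(.0625,.075),(.08,.12),(.12,.14)]:
    k=m&(W[...,2]>lo)&(W[...,2]<hi);p=W[k];print('S',lo,k.sum(),p.mean(0),(p.max(0)+p.min(0))/2,p.max(0)-p.min(0))
E
```

```text
bench -0.000806639863879152
a [0.4475 0.1537] 162.6901154207173 0.028490247089709157 [(array([270., 228.]), 1), (array([273., 229.]), 1), (array([281., 226.]), 1), (array([283., 231.]), 1), (array([286., 219.]), 1), (array([292.1, 224. ]), 36), (array([300., 219.]), 1), (array([303., 220.]), 1), (array([306., 215.]), 1), (array([314., 219.]), 1), (array([317., 218.]), 1)]
b [0.4444 0.003 ] -165.3226928520629 0.028279451589318102 [(array([280., 290.]), 1), (array([284.3, 293.7]), 3), (array([284., 296.]), 1), (array([295.6, 297.6]), 84), (array([306.5, 300. ]), 2), (array([315., 303.]), 1), (array([318., 306.]), 1)]
c [ 0.4339 -0.1583] 160.39414862727858 0.028346058444986715 [(array([280., 386.]), 1), (array([287., 375.]), 1), (array([293., 379.]), 1), (array([294., 381.]), 1), (array([302.7, 374.5]), 34), (array([309., 365.]), 1), (array([323., 366.]), 1), (array([327., 365.]), 1)]
0.05 1106 [ 0.5067 -0.3547  0.0589] [ 0.5087 -0.3591  0.0563] [0.0823 0.0837 0.0124]
0.0625 209 [ 0.5075 -0.353   0.0655] [ 0.5086 -0.3657  0.0687] [0.0728 0.0659 0.0123]
0.08 104 [ 0.5063 -0.351   0.101 ] [ 0.5081 -0.3543  0.1001] [0.0239 0.0157 0.0397]
0.12 129 [ 0.5082 -0.3588  0.1248] [ 0.5084 -0.3594  0.1242] [0.0213 0.0236 0.0077]
186 175 [0.6976 0.252  0.0206]
402 176 [ 0.7116 -0.2188  0.0196]
403 247 [ 0.5534 -0.2191  0.0239]
183 246 [0.5426 0.2479 0.0199]
294 175 [0.7046 0.0184 0.0237]
S 0.05 1127 [ 0.5193 -0.3635  0.0588] [ 0.5118 -0.3612  0.0562] [0.0859 0.0826 0.0125]
S 0.0625 249 [ 0.5175 -0.3625  0.0659] [ 0.5117 -0.3616  0.0686] [0.0758 0.0788 0.0121]
S 0.08 186 [ 0.5193 -0.3629  0.1005] [ 0.516  -0.3608  0.0998] [0.0185 0.0236 0.0395]
S 0.12 124 [ 0.5125 -0.3613  0.1248] [ 0.5111 -0.3612  0.1248] [0.0237 0.023  0.0095]
```

View pics/eyes.png

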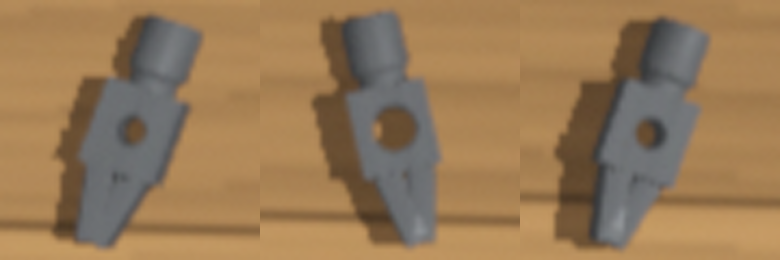

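The crops show the middle head's eye clearly larger (about 10 px against 6–7 px in the outer two), so I'll try that one first. On the way I'll take a close wrist look at it.

Request:
{"method": "carry_out", "body": {"increments": [[[-0.078,-0.086,-0.011,0,0,-0.025],[-0.156,-0.172,-0.022,0,0,-0.05],[-0.234,-0.258,-0.033,0,0,-0.0742],[-0.312,-0.344,-0.044,0,0,-0.0742],[-0.389,-0.431,-0.0545,0,0,-0.0742]]], "jaw": 0.3}}

```text
clock: 1.72
tcp_pos: [0.3358, 0.2319, 0.278]
orientation: [0.001, -0.0, 1.0, 0.0]
wrist_force: [0.9, 0.2, -0.3]
finger_gap: 0.0598
grip_force: 0.0
```

Request:
{"method": "carry_out", "body": {"increments": [[[-0.032,-0.117,-0.0115,0,0,0],[-0.064,-0.234,-0.023,0,0,0],[-0.096,-0.351,-0.0345,0,0,0],[-0.128,-0.468,-0.046,0,0,0],[-0.128,-0.468,-0.046,0,0,0]]]}}

```text
clock: 2.35
tcp_pos: [0.4006, -0.0044, 0.3009]
orientation: [0.001, 0.004, 1.0, -0.0]
wrist_force: [-0.6, -0.1, 0.4]
finger_gap: 0.0601
grip_force: 0.0
```

Run:
```python
from h import *
np.set_printoptions(precision=4,suppress=True)
s,r,W=shot("wrist");print(s["clock"],s["tcp_pos"],s["orientation"],s["finger_gap"],r["T_tool_cam"],r["intrinsics"][0])
cv2.imwrite("pics/w1.png",r["frame"])
for n,c in zip("abc",[(.45,.152),(.45,0.003),(.435,-.16)]):
    try:
        o,a,z,h,m=head(W,c);print(n,o,a,z,[x for x in h if x[1]>30],m.sum())
        l,k=nd.label(nd.binary_fill_holes(m)&~m);b=[i for i in range(1,k+1) if (l==i).sum()>30]
        for i in b:
            e=nd.binary_dilation(l==i)&(l!=i)&m;p=W[e];print('  rim',p.mean(0),np.ptp(p,0))
    except Exception as e:print(n,e)
```

```text
2.35 [ 0.4006 -0.0044  0.3009] [ 0.0007  0.0045  1.     -0.0004] 0.06011653456524462 [[-0.0004 -0.9476 -0.3195  0.0834]
 [ 1.     -0.0008  0.001  -0.0004]
 [-0.0012 -0.3195  0.9476 -0.1235]
 [ 0.      0.      0.      1.    ]] [367.1588   0.     317.7752]
a [0.4484 0.1531] 162.35185119370126 0.029105595470331785 [(array([232.2, 458. ]), 86)] 2338
  rim [0.4485 0.1544 0.0278] [0.0162 0.0155 0.0071]
b [0.4448 0.0026] -165.35269075425563 0.028845761188153907 [(array([230.4, 324.2]), 239)] 2097
  rim [0.4449 0.0024 0.0281] [0.0231 0.0226 0.0068]
c [ 0.4342 -0.1594] 160.36390856394902 0.028691428578138 [(array([222.7, 182. ]), 99)] 2341
  rim [ 0.4343 -0.1581  0.0277] [0.0151 0.0167 0.0067]
```

View pics/w1.png

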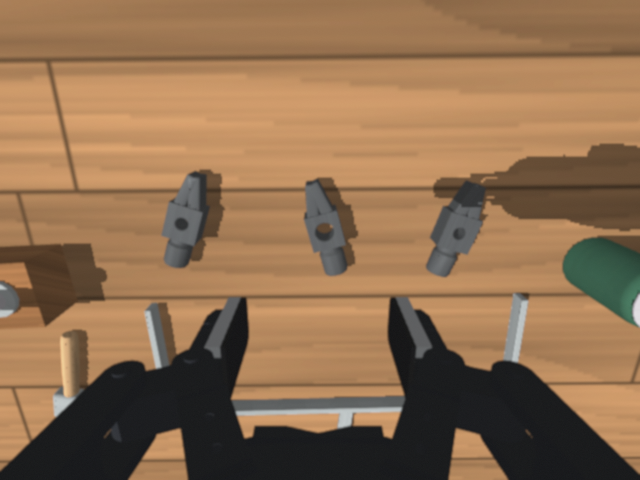

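The wrist picture shows the three eyes at (182,223), (324,230) and (459,233), the middle one largest. The rim measurement puts it at (0.445, 0.002), matching the top view. Next I'll go above the gauge.

Request:
{"method": "carry_out", "body": {"increments": [[[-0.032,-0.103,0.0,0,0,0],[-0.063,-0.206,0.0,0,0,0],[-0.094,-0.31,0.0,0,0,0],[-0.126,-0.41,0.02,0,0,0],[-0.157,-0.514,0.05,0,0,0]]]}}

```text
clock: 3.02
tcp_pos: [0.479, -0.257, 0.2757]
orientation: [0.001, -0.001, 1.0, 0.0]
wrist_force: [0.9, 0.5, -0.6]
finger_gap: 0.0597
grip_force: 0.0
```

Request:
{"method": "carry_out", "body": {"increments": [[[-0.032,-0.103,0.03,0,0,0],[-0.063,-0.206,0.1,0,0,0],[-0.063,-0.206,0.15,0,0,0],[-0.063,-0.206,0.15,0,0,0],[-0.063,-0.206,0.15,0,0,0]]]}}

```text
clock: 3.65
tcp_pos: [0.51, -0.359, 0.2017]
orientation: [0.0, -0.001, 1.0, -0.0]
wrist_force: [0.3, 0.0, 0.5]
finger_gap: 0.0593
grip_force: 0.0
```

Run:
```python
from h import *
np.set_printoptions(precision=4,suppress=True)
s,r,W=shot("wrist");print(s["clock"],s["tcp_pos"],s["orientation"],s["finger_gap"],s["wrist_force"])
cv2.imwrite("pics/w2.png",r["frame"])
m=(np.hypot(W[...,0]-.51,W[...,1]+.36)<.04)
for lo,hi in[(.05,.062),(.064,.07),(.08,.12),(.12,.14)]:
    k=m&(W[...,2]>lo)&(W[...,2]<hi);p=W[k]
    if len(p):print(lo,k.sum(),p.mean(0),(p.max(0)+p.min(0))/2,np.ptp(p,0))
```

```text
3.65 [ 0.51   -0.359   0.2017] [ 0.0003 -0.0009  1.     -0.0001] 0.059281598154028184 [0.3199 0.0265 0.4501]
0.05 4973 [ 0.5032 -0.3597  0.0598] [ 0.5096 -0.3601  0.0597] [0.0785 0.0797 0.0045]
0.064 1314 [ 0.5017 -0.3603  0.0658] [ 0.5056 -0.3604  0.067 ] [0.037  0.0431 0.0059]
0.08 661 [ 0.4995 -0.3603  0.1025] [ 0.503  -0.3604  0.1   ] [0.013  0.0244 0.0398]
0.12 1255 [ 0.5078 -0.3604  0.1255] [ 0.5089 -0.3603  0.124 ] [0.024  0.0235 0.008 ]
```

View pics/w2.png

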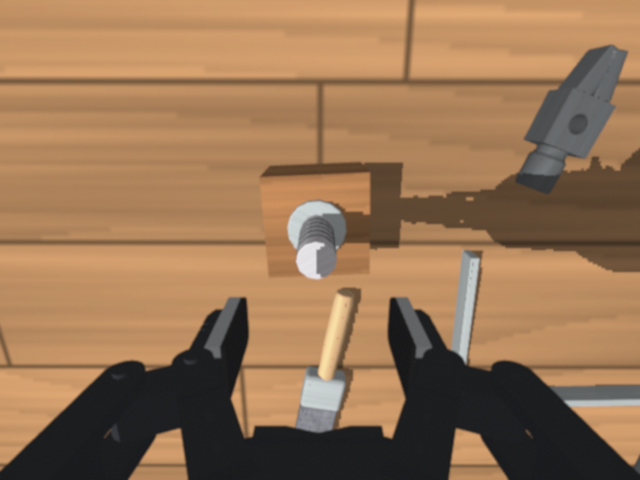

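The wrist view shows the gauge upright in the stand (handle top at (317,258)), centred between the fingers. Descending and gripping.

Request:
{"method": "carry_out", "body": {"increments": [[[0.002,-0.002,0.09,0,0,0],[0.002,-0.002,0.17,0,0,0],[0.002,-0.002,0.21,0,0,0],[0.002,-0.002,0.21,0,0,0]]]}}

```text
clock: 4.2
tcp_pos: [0.5081, -0.3604, 0.0956]
orientation: [-0.0, -0.0, 1.0, 0.0]
wrist_force: [-0.0, -0.0, 0.9]
finger_gap: 0.0598
grip_force: 0.0
```

Request:
{"method": "carry_out", "body": {"increments": [[[0,0,0,0,0,0],[0,0,0,0,0,0],[0,0,0,0,0,0],[0,0,0,0,0,0]]], "jaw": 1.0, "squeeze": 80}}

```text
clock: 4.7
tcp_pos: [0.5093, -0.362, 0.0979]
orientation: [0.002, 0.0, 1.0, -0.001]
wrist_force: [-0.3, 1.9, 6.2]
finger_gap: 0.0222
grip_force: 78.0
```

Request:
{"method": "carry_out", "body": {"increments": [[[0,0,-0.04,0,0,0],[0,0,-0.12,0,0,0],[0,0,-0.2,0,0,0],[0,0,-0.2,0,0,0]]]}}

```text
clock: 5.2
tcp_pos: [0.5099, -0.3632, 0.1998]
orientation: [0.003, 0.0, 1.0, -0.003]
wrist_force: [-0.1, -1.2, -2.6]
finger_gap: 0.0224
grip_force: 78.5
```

```bash
cat >> h.py <<'E'
def gauge(cam="scene"):
    s,r,W=shot(cam);t=s["tcp_pos"]
    print(s["clock"],np.round(t,4),np.round(s["orientation"],4),np.round(s["wrist_force"],1),round(s["finger_gap"],4))
    d=W-t
    m=(np.hypot(d[...,0],d[...,1])<.032)&(W[...,2]>.012)
    for lo,hi in[(-.085,-.066),(-.066,-.045),(-.045,-.038),(-.037,-.02),(-.02,0.0),(0,.06)]:
        k=m&(d[...,2]>lo)&(d[...,2]<hi);p=d[k]
        if len(p)>5:print(cam,lo,len(p),np.round(p.mean(0),4),np.round((p.max(0)+p.min(0))/2,4),np.round(np.ptp(p,0),4),np.round(p[:,2].min(),4))
    return r
E
python3 - <<'E'
from h import *
r=gauge("scene");K=r["intrinsics"];s=env.get_state()
c=K@(r["R"]@s["tcp_pos"]+r["t"]);u,v=(c[:2]/c[2]).astype(int)
cv2.imwrite("pics/g1.png",cv2.resize(r["frame"][max(v-70,0):v+90,u-80:u+80],(640,640))[:600])
gauge("wrist")
E
```

```text
5.2 [ 0.5099 -0.3632  0.1998] [ 2.9e-03  3.0e-04  1.0e+00 -2.7e-03] [-0.1 -1.2 -2.6] 0.0224
scene -0.085 41 [ 0.0078 -0.0027 -0.0721] [ 0.007 -0.001 -0.074] [0.0149 0.017  0.0158] -0.0819
scene -0.066 46 [ 0.0087 -0.0025 -0.0597] [ 0.0077 -0.0019 -0.0591] [0.0077 0.0159 0.0135] -0.0659
scene -0.037 266 [ 0.0113 -0.0027 -0.0309] [ 0.0068 -0.0012 -0.0285] [0.0352 0.043  0.0169] -0.0369
scene -0.02 200 [ 0.0099 -0.0026 -0.0083] [ 0.0054 -0.001  -0.01  ] [0.0212 0.0494 0.0198] -0.0199
scene 0 773 [ 0.0085 -0.0024  0.0279] [ 0.0033 -0.      0.03  ] [0.0319 0.0632 0.0599] 0.0001
5.25 [ 0.5089 -0.3623  0.1973] [ 1.4e-03  3.0e-04  1.0e+00 -1.3e-03] [ 1.  -0.4 -3.5] 0.0226
wrist -0.085 42 [-0.0085 -0.0007 -0.0735] [-0.0083 -0.0006 -0.0731] [0.0026 0.011  0.0049] -0.0756
wrist -0.037 2795 [-0.0126 -0.0004 -0.0313] [-0.0106 -0.0005 -0.0285] [0.0238 0.0433 0.0169] -0.037
wrist -0.02 2471 [-0.0102 -0.0004 -0.0083] [-0.008  -0.0006 -0.01  ] [0.0101 0.0496 0.02  ] -0.02
wrist 0 20374 [-0.0103 -0.0001  0.0331] [-0.0044 -0.      0.03  ] [0.0312 0.0639 0.06  ] 0.0
```

View pics/g1.png

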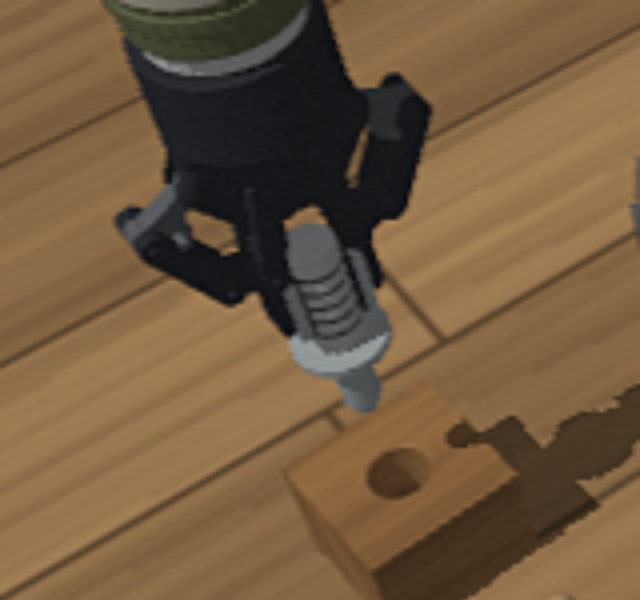

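The crop shows the gauge held straight between the pads, pin free below the collar and its tip about 82 mm below the TCP. The bore is empty beneath it. On to the middle head.

Request:
{"method": "carry_out", "body": {"increments": [[[0.015,0.08,0,0,0,0],[0.035,0.19,0,0,0,0],[0.055,0.3,0,0,0,0],[0.075,0.41,0,0,0,0],[0.095,0.52,0,0,0,0]]]}}

```text
clock: 5.92
tcp_pos: [0.459, -0.0995, 0.1936]
orientation: [-0.001, 0.001, 1.0, 0.001]
wrist_force: [1.4, 0.3, -2.7]
finger_gap: 0.0224
grip_force: 78.8
```

Request:
{"method": "carry_out", "body": {"increments": [[[0.02,0.12,0.02,0,0,0],[0.033,0.208,0.06,0,0,0],[0.033,0.208,0.12,0,0,0],[0.033,0.208,0.12,0,0,0],[0.033,0.208,0.12,0,0,0]]]}}

```text
clock: 6.55
tcp_pos: [0.4442, 0.0022, 0.1355]
orientation: [-0.001, 0.001, 1.0, 0.0]
wrist_force: [-0.7, 0.4, -1.7]
finger_gap: 0.0223
grip_force: 79.1
```

Run:
```python
from h import *
r=gauge("scene")
s,r,W=shot("wrist")
cv2.imwrite("pics/w3.png",r["frame"]);print(np.round(env.get_state()["tcp_pos"],4))
s,r,W=shot("top")
for n,c in zip("abc",[(.45,.152),(.45,0.003),(.435,-.16)]):
    o,a,z,h,m=head(W,c);print(n,o,a)
```

```text
6.55 [0.4442 0.0022 0.1355] [-5.e-04  6.e-04  1.e+00  1.e-04] [-0.7  0.4 -1.7] 0.0223
scene -0.085 32 [ 0.006  -0.0042 -0.0729] [ 0.0045 -0.002  -0.0757] [0.0141 0.0152 0.0182] -0.0848
scene -0.066 38 [ 0.0076 -0.0044 -0.0579] [ 0.0068 -0.0029 -0.0562] [0.0105 0.0178 0.018 ] -0.0652
scene -0.037 160 [ 0.0093 -0.0056 -0.0315] [ 0.0039 -0.002  -0.0285] [0.0404 0.0426 0.016 ] -0.0365
scene -0.02 126 [ 0.0092 -0.004  -0.0093] [ 0.0041 -0.001  -0.01  ] [0.0224 0.0527 0.0198] -0.0199
scene 0 509 [ 0.0076 -0.0051  0.0293] [0.0012 0.0001 0.03  ] [0.0383 0.0622 0.0598] 0.0
[0.4451 0.0018 0.1363]
a [0.44752823 0.15480188] 162.80912407425362Traceback (most recent call last):
  File "<stdin>", line 7, in <module>
  File "h.py", line 20, in head
    p=W[m][:,:2];o=(p.max(0)+p.min(0))/2
                    ~~~~~^^^
    return umr_maximum(a, axis, None, out, keepdims, initial, where)
ValueError: zero-size array to reduction operation maximum which has no identity
```

View pics/w3.png

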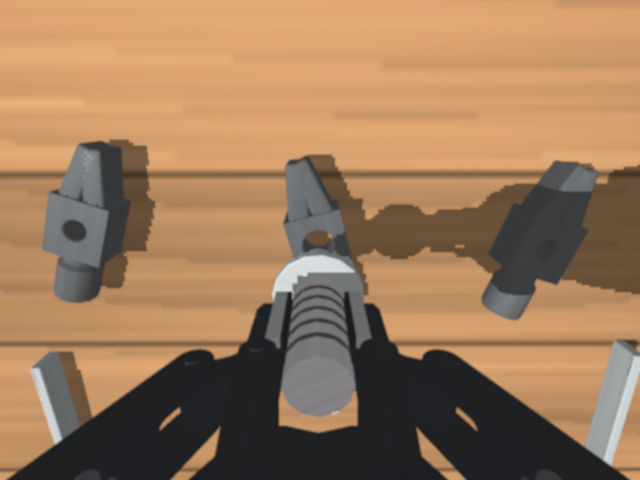

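The gauge is over the middle head's eye, whose rim shows at (318,238). Descending with the force watched.

Request:
{"method": "carry_out", "body": {"increments": [[[0,0.001,0.025,0,0,0],[0,0.001,0.045,0,0,0],[0,0.001,0.057,0,0,0],[0,0.001,0.057,0,0,0]]]}}

```text
clock: 7.2
tcp_pos: [0.444, 0.003, 0.1064]
orientation: [-0.001, 0.0, 1.0, 0.0]
wrist_force: [-0.6, -0.2, -2.3]
finger_gap: 0.0222
grip_force: 79.1
```

Past the mouth with no force; going deeper.

Request:
{"method": "carry_out", "body": {"increments": [[[0,0,0.012,0,0,0],[0,0,0.024,0,0,0],[0,0,0.036,0,0,0],[0,0,0.036,0,0,0]]]}}

```text
clock: 7.7
tcp_pos: [0.4443, 0.003, 0.0886]
orientation: [-0.0, 0.0, 1.0, 0.0]
wrist_force: [0.5, -0.1, -3.6]
finger_gap: 0.0221
grip_force: 79.1
```

Deep in the eye, so this is the good head. Now draw it into the pen.

Request:
{"method": "carry_out", "body": {"increments": [[[-0.01,0,0.006,0,0,0],[-0.035,0,0.006,0,0,0],[-0.075,0,0.006,0,0,0],[-0.115,0,0.006,0,0,0],[-0.155,0,0.006,0,0,0]]]}}

```text
clock: 8.32
tcp_pos: [0.5203, 0.0032, 0.0852]
orientation: [-0.003, 0.0, 1.0, 0.0]
wrist_force: [-6.9, -0.5, 2.1]
finger_gap: 0.0226
grip_force: 79.3
```

Request:
{"method": "carry_out", "body": {"increments": [[[-0.04,0,0,0,0,0],[-0.08,0,0,0,0,0],[-0.12,0,0,0,0,0],[-0.16,0,0,0,0,0],[-0.185,0,0,0,0,0]]]}}

```text
clock: 8.95
tcp_pos: [0.6136, 0.003, 0.0851]
orientation: [-0.002, 0.0, 1.0, 0.0]
wrist_force: [-6.0, 0.1, 0.8]
finger_gap: 0.0219
grip_force: 79.2
```

Request:
{"method": "carry_out", "body": {"increments": [[[-0.014,0,0,0,0,0],[-0.014,0,0,0,0,0],[-0.014,0,0,0,0,0]]]}}

```text
clock: 9.32
tcp_pos: [0.6218, 0.0029, 0.0862]
orientation: [0.001, 0.0, 1.0, 0.0]
wrist_force: [-0.9, -0.8, -3.7]
finger_gap: 0.022
grip_force: 79.2
```

Run:
```python
from h import *
r=gauge("scene");s=env.get_state()
K=r["intrinsics"];c=K@(r["R"]@s["tcp_pos"]+r["t"]);u,v=(c[:2]/c[2]).astype(int)
cv2.imwrite("pics/g2.png",cv2.resize(r["frame"][v-110:v+130,u-140:u+140],(700,600)))
```

```text
9.325 [0.6218 0.0029 0.0862] [6.e-04 3.e-04 1.e+00 0.e+00] [-0.9 -0.8 -3.7] 0.022
scene -0.085 63 [ 0.0078 -0.0135 -0.0702] [ 0.0035 -0.0004 -0.0702] [0.0557 0.0461 0.0081] -0.0742
scene -0.066 252 [ 0.0072 -0.0074 -0.0586] [ 0.0003 -0.001  -0.0585] [0.0624 0.0464 0.0139] -0.0655
scene -0.037 171 [ 0.0095 -0.0055 -0.0316] [ 0.0057 -0.0015 -0.0289] [0.0379 0.0451 0.016 ] -0.037
scene -0.02 109 [ 0.0091 -0.0077 -0.0085] [ 0.0048 -0.0023 -0.0099] [0.0208 0.0499 0.0198] -0.0198
scene 0 450 [ 0.0078 -0.0062  0.0295] [ 0.0006 -0.0007  0.03  ] [0.0371 0.0609 0.0599] 0.0
```

View pics/g2.png

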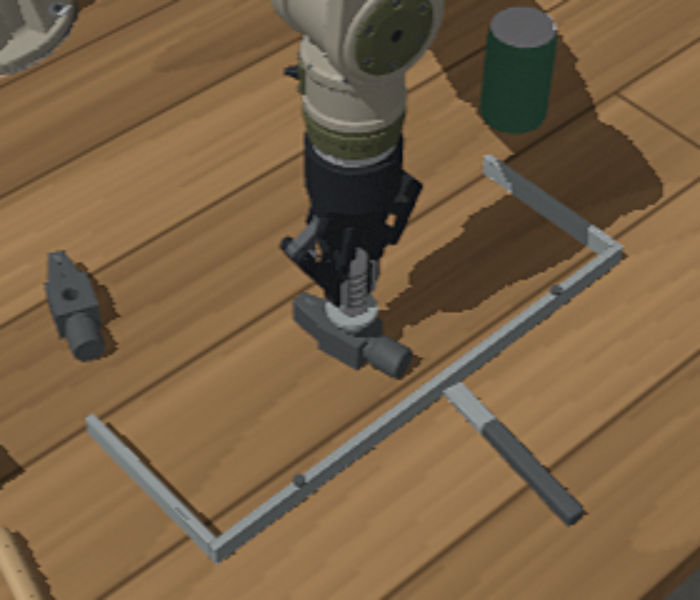

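The head is inside the pen with the gauge in its eye, its face clear of the back bar. Lifting the gauge straight out.

Request:
{"method": "carry_out", "body": {"increments": [[[0,0,-0.02,0,0,0],[0,0,-0.05,0,0,0],[0,0,-0.1,0,0,0],[0,0,-0.16,0,0,0],[0,0,-0.22,0,0,0]]]}}

```text
clock: 10.0
tcp_pos: [0.6217, 0.0028, 0.1987]
orientation: [0.001, 0.0, 1.0, -0.0]
wrist_force: [1.1, -0.9, -2.0]
finger_gap: 0.0224
grip_force: 79.2
```

Request:
{"method": "carry_out", "body": {"increments": [[[0.018,-0.06,0,0,0,0],[0.05,-0.17,0,0,0,0],[0.082,-0.28,0,0,0,0],[0.114,-0.38,0,0,0,0],[0.114,-0.38,0,0,0,0]]]}}

```text
clock: 10.62
tcp_pos: [0.5637, -0.191, 0.1978]
orientation: [0.001, 0.003, 1.0, -0.001]
wrist_force: [0.6, 1.2, -2.1]
finger_gap: 0.0226
grip_force: 79.3
```

Run:
```python
from h import *
np.set_printoptions(precision=4,suppress=True)
gauge("scene")
s,r,W=shot("top")
def bx(m):p=W[m];return p.min(0),p.max(0)
x,y,z=W[...,0],W[...,1],W[...,2]
h=(np.hypot(x-.622,y-.003)<.064)&(z>.006)&(z<.045)
l,n=nd.label(h)
for i in range(1,n+1):
    if (l==i).sum()>20:print((l==i).sum(),bx(l==i))
for yy in(-.1,.1,.05):
    k=(abs(y-yy)<.01)&(abs(x-.70)<.03)&(z>.015)&(z<.03);print('bar',yy,bx(k))
k=(abs(y-.25)<.03)&(abs(x-.62)<.1)&(z>.015)&(z<.03);print('L',bx(k))
k=(abs(y+.22)<.03)&(abs(x-.62)<.1)&(z>.015)&(z<.03);print('R',bx(k))
for n,c in zip("abc",[(.45,.152),(.62,0.003),(.435,-.16)]):
    try:print(n,head(W,c)[:3])
    except Exception as e:print(n,e)
```

```text
10.625 [ 0.5637 -0.191   0.1978] [ 0.0012  0.0031  1.     -0.0009] [ 0.6  1.2 -2.1] 0.0226
scene -0.085 38 [ 0.0068 -0.0039 -0.0729] [ 0.0048 -0.0011 -0.0748] [0.0141 0.0167 0.0172] -0.0834
scene -0.066 40 [ 0.0081 -0.0041 -0.0596] [ 0.0048 -0.0026 -0.0587] [0.0158 0.0157 0.0144] -0.0659
scene -0.045 9 [ 0.0144 -0.0127 -0.0389] [ 0.0098 -0.0096 -0.0392] [0.0239 0.0238 0.0023] -0.0403
scene -0.037 222 [ 0.0106 -0.0041 -0.0313] [ 0.0071 -0.002  -0.0286] [0.0355 0.0436 0.0167] -0.037
scene -0.02 168 [ 0.0097 -0.004  -0.0085] [ 0.0036 -0.0011 -0.01  ] [0.0238 0.0509 0.0198] -0.0199
scene 0 661 [ 0.0083 -0.0044  0.0287] [ 0.0029 -0.0001  0.03  ] [0.0341 0.0629 0.0599] 0.0001
695 (array([ 0.5619, -0.0194,  0.006 ]), array([0.6746, 0.0283, 0.0346]))
bar -0.1 (array([ 0.7052, -0.1086,  0.0162]), array([ 0.7128, -0.0906,  0.0247]))
bar 0.1 (array([0.7006, 0.0901, 0.0162]), array([0.7078, 0.1099, 0.0242]))
bar 0.05 (array([0.702 , 0.0401, 0.0178]), array([0.7092, 0.0599, 0.0248]))
L (array([0.5379, 0.2215, 0.0151]), array([0.7053, 0.2568, 0.0255]))
R (array([ 0.5495, -0.2224,  0.0154]), array([ 0.7163, -0.192 ,  0.0252]))
a (array([0.4476, 0.1527]), np.float64(162.54621066080105), np.float64(0.028255804867205466))
b (array([0.6175, 0.0035]), np.float64(-166.82226412118575), np.float64(0.02830789642903684))
c (array([ 0.4379, -0.1584]), np.float64(150.65523826833422), np.float64(0.028211450545070252))
```

Head b spans x 0.562–0.675, inside the pen (about 0.544–0.702 there). Now above the stand.

Request:
{"method": "carry_out", "body": {"increments": [[[0.03,-0.09,0,0,0,0],[0.065,-0.2,0,0,0,0],[0.095,-0.3,0.01,0,0,0],[0.111,-0.346,0.04,0,0,0],[0.111,-0.346,0.08,0,0,0]]]}}

```text
clock: 11.35
tcp_pos: [0.509, -0.3611, 0.156]
orientation: [0.001, 0.001, 1.0, -0.0]
wrist_force: [0.3, 1.0, -2.3]
finger_gap: 0.0228
grip_force: 79.5
```

Request:
{"method": "carry_out", "body": {"increments": [[[0,0,0,0,0,0],[0,0,0,0,0,0],[0,0,0,0,0,0]]]}}

```text
clock: 11.72
tcp_pos: [0.5096, -0.3596, 0.1572]
orientation: [0.001, -0.0, 1.0, -0.001]
wrist_force: [-0.5, 0.2, -2.1]
finger_gap: 0.0224
grip_force: 79.5
```

Run:
```python
from h import *
np.set_printoptions(precision=4,suppress=True)
s,r,W=shot("wrist");print(s["tcp_pos"])
x,y,z=W[...,0],W[...,1],W[...,2]
k=(abs(x-.509)<.06)&(abs(y+.36)<.06)&(z>.057)&(z<.0625);p=W[k];print('stand top',p.min(0),p.max(0))
c=env.get_state()["tcp_pos"];print(c)
gauge("wrist");gauge("scene")
s,r,W=shot("scene")
x,y,z=W[...,0],W[...,1],W[...,2]
k=(abs(x-.509)<.06)&(abs(y+.36)<.06)&(z>.057)&(z<.0625);p=W[k];print('stand top S',p.min(0),p.max(0))
s,r,W=shot("top")
for n,c in zip("abc",[(.45,.152),(.62,0.003),(.435,-.16)]):print(n,head(W,c)[:3])
```

```text
[ 0.5096 -0.3596  0.1572]
stand top [ 0.4672 -0.4019  0.057 ] [ 0.549  -0.319   0.0624]
[ 0.5095 -0.3597  0.1571]
11.775 [ 0.5095 -0.3597  0.1571] [ 0.0007 -0.0003  1.     -0.0005] [-0.7  0.1 -1.9] 0.0224
wrist -0.085 42 [-0.0087 -0.0006 -0.0732] [-0.0085 -0.0005 -0.0732] [0.0025 0.011  0.0057] -0.076
wrist -0.037 2787 [-0.0126 -0.0003 -0.0314] [-0.0102 -0.0004 -0.0285] [0.0244 0.0435 0.017 ] -0.037
wrist -0.02 2493 [-0.0102 -0.0003 -0.0083] [-0.0083 -0.0005 -0.01  ] [0.0099 0.0496 0.02  ] -0.02
wrist 0 20306 [-0.0103 -0.0001  0.0331] [-0.0038  0.      0.03  ] [0.0322 0.0639 0.06  ] 0.0
11.825 [ 0.5093 -0.3598  0.157 ] [ 0.0006 -0.0002  1.     -0.0005] [ 0.1  0.3 -2.8] 0.0226
scene -0.085 38 [ 0.0077 -0.0023 -0.0722] [ 0.0066 -0.0007 -0.0741] [0.0096 0.0177 0.0158] -0.082
scene -0.066 38 [ 0.0081 -0.0024 -0.0606] [ 0.0069 -0.0014 -0.06  ] [0.0104 0.0155 0.012 ] -0.066
scene -0.037 239 [ 0.0109 -0.0025 -0.0314] [ 0.0073 -0.0007 -0.0284] [0.0335 0.0436 0.0167] -0.0368
scene -0.02 187 [ 0.0096 -0.0022 -0.0087] [ 0.0044 -0.0009 -0.0097] [0.0216 0.0493 0.0191] -0.0193
scene 0 699 [ 0.0085 -0.0024  0.0278] [0.0041 0.0001 0.03  ] [0.0309 0.0634 0.06  ] 0.0
stand top S [ 0.4695 -0.4024  0.057 ] [ 0.554  -0.3189  0.0625]
a (array([0.4477, 0.1538]), np.float64(162.3890365643752), np.float64(0.0283554872746358))
b (array([0.6174, 0.0034]), np.float64(-166.76321129265682), np.float64(0.0283613960926137))
c (array([ 0.4339, -0.1584]), np.float64(160.07496768603946), np.float64(0.028327905253147233))
```

Aligned over the bore to within 1 mm, and the tight heads have not moved. Lowering.

Request:
{"method": "carry_out", "body": {"increments": [[[0,0,0.03,0,0,0],[0,0,0.06,0,0,0],[0,0,0.09,0,0,0],[0,0,0.114,0,0,0],[0,0,0.114,0,0,0]]]}}

```text
clock: 12.6
tcp_pos: [0.5085, -0.3599, 0.0984]
orientation: [-0.0, 0.0, 1.0, 0.0]
wrist_force: [0.3, -0.9, -2.4]
finger_gap: 0.0223
grip_force: 79.9
```

Request:
{"method": "carry_out", "body": {"increments": [[[0,0,0.003,0,0,0],[0,0,0.004,0,0,0],[0,0,0.004,0,0,0]]]}}

```text
clock: 12.98
tcp_pos: [0.5087, -0.3601, 0.0979]
orientation: [0.0, 0.0, 1.0, -0.0]
wrist_force: [-2.2, 2.3, 4.9]
finger_gap: 0.0224
grip_force: 80.3
```

Seated, since the load has reversed sign. Releasing and backing off straight up.

Request:
{"method": "carry_out", "body": {"increments": [[[0,0,0,0,0,0],[0,0,0,0,0,0],[0,0,0,0,0,0],[0,0,0,0,0,0]]], "jaw": 0.3}}

```text
clock: 13.48
tcp_pos: [0.5087, -0.3601, 0.0969]
orientation: [0.0, 0.0, 1.0, 0.0]
wrist_force: [-0.1, 0.2, -1.0]
finger_gap: 0.0596
grip_force: 0.0
```

Request:
{"method": "carry_out", "body": {"increments": [[[0,0,-0.04,0,0,0],[0,0,-0.12,0,0,0],[0,0,-0.22,0,0,0],[0,0,-0.32,0,0,0],[0,0,-0.32,0,0,0]]]}}

```text
clock: 14.1
tcp_pos: [0.5104, -0.3617, 0.2622]
orientation: [0.003, 0.0, 1.0, -0.003]
wrist_force: [0.2, -0.7, 1.2]
finger_gap: 0.0595
grip_force: 0.0
```

Request:
{"method": "carry_out", "body": {"increments": [[[0.12,0,0,0,0,0],[0.24,0,0,0,0,0],[0.24,0,0,0,0,0],[0.24,0,0,0,0,0]]]}}

```text
clock: 14.6
tcp_pos: [0.3885, -0.3602, 0.2566]
orientation: [0.0, 0.001, 1.0, 0.0]
wrist_force: [0.7, 0.5, 0.6]
finger_gap: 0.0599
grip_force: 0.0
```

Run:
```python
from h import *
np.set_printoptions(precision=4,suppress=True)
s,r,W=shot("scene");print(s["clock"],s["tcp_pos"],s["wrist_force"])
m=(np.hypot(W[...,0]-.509,W[...,1]+.36)<.045)
for lo,hi in[(.064,.07),(.08,.12),(.12,.14)]:
    k=m&(W[...,2]>lo)&(W[...,2]<hi);p=W[k];print(lo,k.sum(),(p.max(0)+p.min(0))/2,np.ptp(p,0))
cv2.imwrite("pics/end.png",r["frame"])
s,r,W=shot("top")
for n,c in zip("abc",[(.45,.152),(.62,0.003),(.435,-.16)]):print(n,head(W,c)[:3])
```

```text
14.6 [ 0.3885 -0.3602  0.2566] [0.6958 0.4747 0.5558]
0.064 187 [ 0.5157 -0.3624  0.0669] [0.0607 0.0685 0.0057]
0.08 185 [ 0.5139 -0.3611  0.1   ] [0.0194 0.0243 0.0399]
0.12 129 [ 0.5112 -0.361   0.1245] [0.0255 0.0237 0.0089]
a (array([0.4476, 0.1538]), np.float64(162.66555398510522), np.float64(0.02843747404460434))
b (array([0.6174, 0.0035]), np.float64(-166.90532147029668), np.float64(0.028327506912953854))
c (array([ 0.4339, -0.1584]), np.float64(160.58306205768952), np.float64(0.02829945573118314))
```

View pics/end.png

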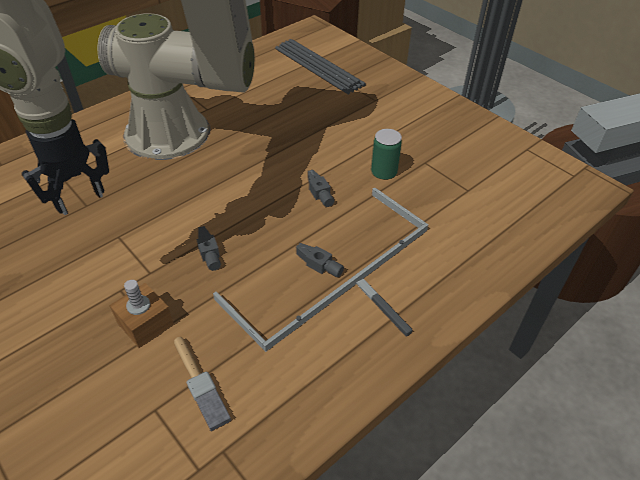

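The final view shows the gauge upright in its stand at (133,295) and head b inside the pen at (320,260). The two tight heads are in place at (208,248) and (320,188), the bystanders haven't moved, and the arm is clear.

```bash
python3 -c "
from workcell import env
print(env.hand_in())"
```

```text
the job is handed in; nothing more can be done
None
```

The job is handed in at about 15 s of the 58 s allowed: the middle head (head_b) took the gauge, was drawn fully inside the pen with the gauge in its eye, and the gauge is back upright in its stand. I picked head_b first because its eye looked larger in the pictures, so the outer two were never tried; they and the bystanders were not moved.

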